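# Put the flow nozzles away in the tester's case

## Robot

A 6-joint arm with a two-finger parallel gripper is mounted at the origin on the work surface. World frame = base frame: x ahead of the robot, y to its left, z up, the work surface at z = 0. Lengths are in m, angles in rad, forces in N, time in s.
With the tool pointing down it reaches from about 0.25 to 0.775 m from the base axis. Payload 4 kg.
Tool frame: the origin (TCP) lies on the centre line of the jaws, within the pads' length; the fingertips stand 14 mm ahead of it and the grasp point (between the pads) lies 5 mm behind it (robot.tcp_to_tips is the distance from the TCP to the fingertips, in m); z points along the fingers, y is the line along which they close (so a half turn about z gives the same grasp; the last joint's range is limited). The gripper opens to 94 mm and grips with 3 to 60 N. Pads are 16 mm wide; open, the fingers measure 119 mm over their backs; the gripper's body (75 mm by 177 mm) begins 78 mm behind the grasp point.
Start: joints at [-1.41, 0.087, 1.371, -0, 1.684, -0.103], TCP at [0.143, -0.531, 0.18] pointing down, gripper open.
Joint ranges: [-3.1, 3.1], [-0.76, 2.03], [0.27, 2.55], [-1.08, 4.22], [0.17, 2.65], [-2.57, 2.57]. Speed limits (rad/s): [2.79, 2.79, 3.14, 3.14, 3.14, 3.14].

## Interface

Orientations are given as [roll, pitch, yaw] about the fixed x, y, z axes, in that order (R = Rz(yaw) Ry(pitch) Rx(roll)).
In Python, from bench import robot gives the robot as it stands.
- The arm moves only by the tool carry_out, never from a script. Its argument "increments" is a list of rows, each a list of 3 entries, a list of its own where there are three numbers: the closure in counts, from 0 (fully open) to 255 (shut), then the shift along the tool's x, y, z in mm, then the turn about the tool's z in degrees. In form: [[fingers, [dx, dy, dz], twist], ...]. A call has 1 to 8 rows; each row shifts and turns the commanded pose from where the row before left it, along the tool's axes as they then stand; what a row does not reach is not made up. A row lasts 1/10 s, in which the tool goes at most 50 mm and 8.59 degrees, less where a joint would pass 70% of its speed; a pose out of reach is approached as far as the arm can. A call with a gripper value outside its range is refused whole. The fingers move at their own pace and stop on an object; the grip force is fixed at half the most. Time passes only in rows, so rows that do not move let the fingers close. It gives the time, the measured TCP pose, the force, the opening and the grip force at its end, in the units of the state.
- robot.get_obs(): the state, without advancing time (a new reading comes with each control period).
- robot.snapshot(name): name is "scene" or "side" or "wrist"; returns the picture (480x640x3 uint8, blue, green, red); there is no depth.
- robot.get_calibration(name): a dict with "vfov" (degrees; the focal length in pixels is half the picture's height over the tangent of half this angle, whatever the lens; pixels are square), "cx", "cy" (the principal point, pixels), "T" (4x4, takes a point from camera to world coordinates). Camera axes: x right, y down, z forward; pixel columns grow to the right and rows downward; lengths in m; the calibration is good to about 2 mm. A picture is of the moment at which its call begins: read the wrist's pose just before it. get_calibration takes no time and is no camera call; for the wrist camera it gives the pose at the moment of the call.
- robot.close_job(): hands the job in; it is judged then, once.
The state is a dict: "time": time; "joint_positions": joint angles; "qvel": joint speeds; "joint_torque": joint torques, N m; "tool_pos": TCP position; "ee_rot": TCP orientation; "wrist_force": force on the tool from outside, world axes, zero at the start; "wrist_torque": the same for the moment, N m; "width": finger opening in m; "finger_force": force on a finger pad.
Only numpy, scipy, OpenCV 4.12 (cv2) and the standard library are available. Lean on these libraries where they do the work, as an engineer would, in place of code of your own. Each camera call takes 0.05 s, during which the arm holds its last target. There are 200 camera calls.

## Task

The airtightness test is over: take the two stacks of flow nozzles apart and put every nozzle away in the open yellow case, flange down and lying flat in the foam pocket whose floor has the nozzle's own colour. Keep the nozzles upright and lower each one into its pocket rather than dropping it; leave the pressure meter and the roll of tape where they lie.

Things in the scene. Friction and masses are not known exactly. Their poses are not given: they have to be found in the camera images.
- nozzle_blue: blue flow nozzle: round flange 100 mm wide and 8 mm thick, on it an upright throat tube 60 mm outside, 50 mm bore, which rises 32 mm above the flange (40 mm high in all); about 0.16 kg. Stands flange down. Origin: centre of its flat underside; z up along the tube. Starts on the bench, with the green or the white nozzle standing loose on its tube.
- nozzle_red: red flow nozzle: round flange 100 mm wide and 8 mm thick, on it an upright throat tube 54 mm outside, 42 mm bore, which rises 32 mm above the flange (40 mm high in all); about 0.16 kg. Stands flange down. Origin: centre of its flat underside; z up along the tube. Starts on the bench, with the green or the white nozzle standing loose on its tube.
- nozzle_green: green flow nozzle: round flange 78 mm wide and 8 mm thick, on it an upright throat tube 44 mm outside, 34 mm bore, which rises 32 mm above the flange (40 mm high in all); about 0.1 kg. Stands flange down. Origin: centre of its flat underside; z up along the tube. Starts standing loose on the tube of the blue or the red nozzle.
- nozzle_white: white flow nozzle: round flange 78 mm wide and 8 mm thick, on it an upright throat tube 34 mm outside, 24 mm bore, which rises 32 mm above the flange (40 mm high in all); about 0.1 kg. Stands flange down. Origin: centre of its flat underside; z up along the tube. Starts standing loose on the tube of the blue or the red nozzle.
- pocket_blue: fixed foam block, dark grey, 128 mm square, with a round pocket 116 mm wide, 10 mm deep, its floor blue. Origin: centre of that floor, 52 mm above the bench; z up. Four such blocks fill the yellow case two by two, in any order. Case: 278 mm square, its rim 14 mm above the pockets' floors; x, y along its sides; its open lid leans outward from the +y rim, 55 degrees from level, to 0.29 m above the bench.
- pocket_red: fixed foam block, dark grey, 128 mm square, with a round pocket 116 mm wide, 10 mm deep, its floor red. Origin: centre of that floor, 52 mm above the bench; z up. Four such blocks fill the yellow case two by two, in any order. Case: 278 mm square, its rim 14 mm above the pockets' floors; x, y along its sides; its open lid leans outward from the +y rim, 55 degrees from level, to 0.29 m above the bench.
- pocket_green: fixed foam block, dark grey, 128 mm square, with a round pocket 94 mm wide, 10 mm deep, its floor green. Origin: centre of that floor, 52 mm above the bench; z up. Four such blocks fill the yellow case two by two, in any order. Case: 278 mm square, its rim 14 mm above the pockets' floors; x, y along its sides; its open lid leans outward from the +y rim, 55 degrees from level, to 0.29 m above the bench.
- pocket_white: fixed foam block, dark grey, 128 mm square, with a round pocket 94 mm wide, 10 mm deep, its floor white. Origin: centre of that floor, 52 mm above the bench; z up. Four such blocks fill the yellow case two by two, in any order. Case: 278 mm square, its rim 14 mm above the pockets' floors; x, y along its sides; its open lid leans outward from the +y rim, 55 degrees from level, to 0.29 m above the bench.
- meter: grey handheld pressure meter with black ends, 85 x 160 x 34 mm, lying loose on the bench; not to be moved. Origin: centre of its underside; y along its length.
- tape: cream roll of masking tape, 100 mm across, 25 mm high, lying loose on the bench; not to be moved. Origin: centre of its underside.

How it is judged:
By the outcome, as a careful person would: the job done as asked, in the order asked, and still so for the second after the job is handed in, with the robot touching nothing.
It also fails if it takes over 109 s, if anything falls off the work surface, if the arm or the gripper's body presses on something with over 40 N, if the wrist force passes 120 N, or if a joint passes its speed limit or range.

## Working session

There is one attempt and no reset: what is moved stays moved. The work goes in short steps, Python scripts to look and compute and a tool call to move; the robot and the scene stay as the last step left them, time stands still between calls to the robot, and variables do not carry over. Pictures are saved under pics/ and viewed, at most 14 in all, crops included, and the job is handed in when it is done.

Besides the shell and the picture viewer there is one more tool, called after "Call:" by a JSON object that holds its "name" and its "arguments", one argument or row to a line. carry_out: Moves the arm, as the interface text tells. Its arguments: {"type":"object","properties":{"increments":{"type":"array","items":{"type":"array"}}},"required":["increments"]}

```bash
ls; mkdir -p pics; python3 - <<'E'
from bench import robot
import cv2
o=robot.get_obs(); print({k:o[k] for k in('time','tool_pos','ee_rot','width')}, robot.tcp_to_tips)
for n in('scene','side'):
    cv2.imwrite(f'pics/{n}0.png',robot.snapshot(n)); print(n,robot.get_calibration(n))
E
```

```text
pics
{'time': 0.0, 'tool_pos': array([ 0.14329785, -0.53039767,  0.17923513]), 'ee_rot': array([-3.13945293e+00, -1.93971374e-04,  2.63786491e-01]), 'width': 0.09407588043669732} 0.014
scene {'vfov': 45.94538321400738, 'cx': 317.46349220423457, 'cy': 243.06973299044918, 'T': array([[ 0.67871761,  0.40021243, -0.61576977,  1.17898056],
       [ 0.73437515, -0.36304947,  0.57348777, -0.67042549],
       [ 0.00596204, -0.84144227, -0.54031413,  0.6467923 ],
       [ 0.        ,  0.        ,  0.        ,  1.        ]])}
side {'vfov': 46.931208821876744, 'cx': 320.5832525814912, 'cy': 238.10738344981033, 'T': array([[-0.99097289, -0.07628973,  0.11023885,  0.3988682 ],
       [-0.13313526,  0.65656473, -0.74242694,  0.73868347],
       [-0.01573939, -0.75040165, -0.6607947 ,  0.77400322],
       [ 0.        ,  0.        ,  0.        ,  1.        ]])}
```

View pics/scene0.png

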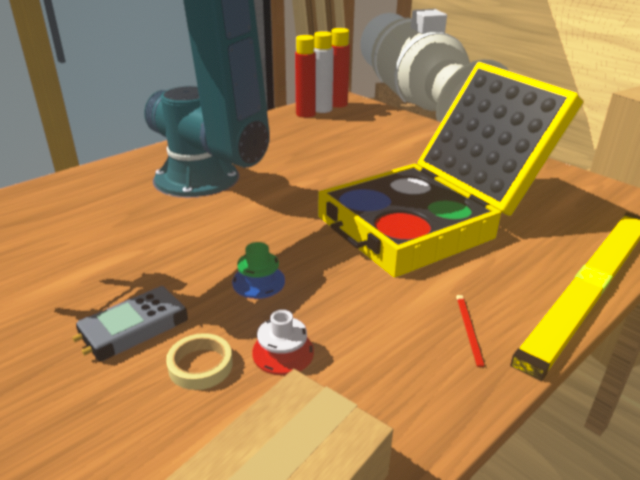

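View pics/side0.png

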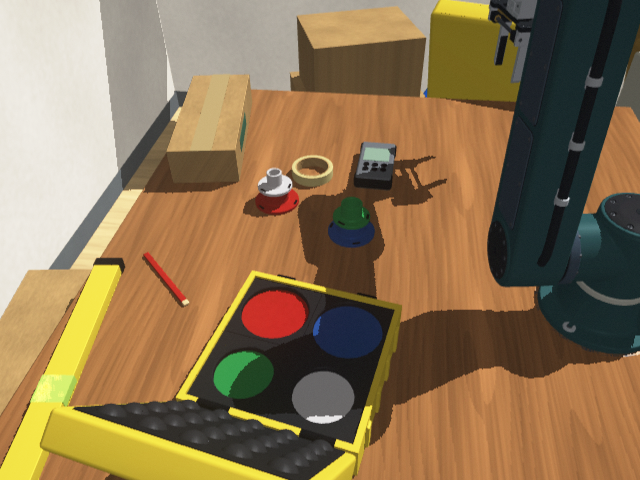

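The side view shows pockets red (274,314), blue (347,332), green (244,374) and white (322,397). The green-on-blue stack is at (351,215), the white-on-red stack at (276,188), with the tape at (312,171) and the meter at (377,165). I'll get coarse positions by ray casting.

```bash
cat > h.py <<'E'
import numpy as np, cv2
from bench import robot
def cast(cal,uv,z):
    f=240/np.tan(np.radians(cal['vfov'])/2); T=np.array(cal['T'])
    uv=np.atleast_2d(uv).astype(float)
    d=np.c_[(uv[:,0]-cal['cx'])/f,(uv[:,1]-cal['cy'])/f,np.ones(len(uv))]@T[:3,:3].T
    return T[:3,3]+d*((z-T[2,3])/d[:,2])[:,None]
def proj(cal,p):
    f=240/np.tan(np.radians(cal['vfov'])/2); T=np.array(cal['T'])
    q=(np.atleast_2d(p)-T[:3,3])@T[:3,:3]
    return np.c_[q[:,0]/q[:,2]*f+cal['cx'],q[:,1]/q[:,2]*f+cal['cy']]
def totool(o,dxyz):
    "world shift -> tool axes, mm"
    from scipy.spatial.transform import Rotation as R
    return (R.from_euler('xyz',o['ee_rot']).inv().apply(dxyz)*1000).round(1)
E
python3 - <<'E'
from h import *
S=robot.get_calibration('side'); C=robot.get_calibration('scene')
for n,uv,z in [('Pred',(274,314),.052),('Pblue',(347,332),.052),('Pgreen',(244,374),.052),('Pwhite',(322,397),.052),('green top',(351,201),.08),('white top',(274,173),.08),('tape',(312,168),.025),('meter',(376,160),.034)]:
    print(n,cast(S,uv,z)[0].round(3))
for n,uv,z in [('Pred',(404,226),.052),('green top',(258,247),.08),('white top',(283,316),.08),('tape',(199,358),.025),('meter',(130,318),.034)]:
    print('sc',n,cast(C,uv,z)[0].round(3))
w=robot.get_calibration('wrist'); print(w); o=robot.get_obs(); print(o['tool_pos'],o['ee_rot'])
E
```

```text
Pred [0.572 0.132 0.052]
Pblue [0.445 0.156 0.052]
Pgreen [0.595 0.257 0.052]
Pwhite [0.47  0.282 0.052]
green top [ 0.468 -0.163  0.08 ]
white top [ 0.645 -0.244  0.08 ]
tape [ 0.578 -0.352  0.025]
meter [ 0.428 -0.39   0.034]
sc Pred [0.573 0.136 0.052]
sc green top [ 0.47  -0.159  0.08 ]
sc white top [ 0.65 -0.25  0.08]
sc tape [ 0.588 -0.368  0.025]
sc meter [ 0.441 -0.406  0.034]
{'vfov': 71.73166671533458, 'cx': 327.41284633837324, 'cy': 240.92037543142115, 'T': array([[ 2.61567773e-01, -9.38155943e-01, -2.26816503e-01,
         2.09065610e-01],
       [-9.65184668e-01, -2.54468067e-01, -6.05356094e-02,
        -5.14376992e-01],
       [-9.25715298e-04,  2.34753976e-01, -9.72054378e-01,
         3.82998743e-01],
       [ 0.00000000e+00,  0.00000000e+00,  0.00000000e+00,
         1.00000000e+00]])}
[ 0.14331001 -0.53046548  0.17936499] [-3.13969918e+00 -1.71463752e-04  2.63783631e-01]
```

Call:
{"name": "carry_out", "arguments": {
  "increments": [
    [0, [43, -20, -7], 0],
    [0, [43, -20, -7], 0],
    [0, [43, -20, -7], 0],
    [0, [43, -20, -7], 0],
    [0, [43, -20, -7], 0],
    [0, [43, -20, -7], 0],
    [0, [43, -20, -7], 0],
    [0, [43, -20, -7], 0]
  ]
}}

```text
time: 0.9
tool_pos: [0.4348, -0.2852, 0.2363]
ee_rot: [-3.141, 0.0, 0.264]
wrist_force: [-0.3, -0.4, 0.5]
width: 0.0938
finger_force: 0.0
```

Call:
{"name": "carry_out", "arguments": {
  "increments": [
    [0, [43, -20, -7], 0],
    [0, [43, -20, -7], 0],
    [0, [0, 0, 0], -8.1],
    [0, [0, 0, 0], -8.1],
    [0, [0, 0, 0], -8.1],
    [0, [0, 0, 0], -8.1],
    [0, [0, 0, 0], -8.1],
    [0, [0, 0, 0], -8.1]
  ]
}}

```text
time: 1.7
tool_pos: [0.5062, -0.2256, 0.2496]
ee_rot: [-3.14, -0.0, 1.118]
wrist_force: [0.2, 0.0, 0.3]
width: 0.094
finger_force: 0.0
```

Call:
{"name": "carry_out", "arguments": {
  "increments": [
    [0, [0, 0, 0], -8.1],
    [0, [0, 0, 0], -8.1],
    [0, [0, 0, 0], 0],
    [0, [0, 0, 0], 0]
  ]
}}

```text
time: 2.1
tool_pos: [0.5063, -0.2257, 0.2499]
ee_rot: [-3.141, -0.0, 1.392]
wrist_force: [0.1, -0.3, -1.1]
width: 0.0941
finger_force: 0.0
```

```bash
python3 - <<'E'
from h import *
o=robot.get_obs(); print(o['time'],o['tool_pos'],o['ee_rot'])
cal=robot.get_calibration('wrist'); im=robot.snapshot('wrist'); cv2.imwrite('pics/w1.png',im)
print(proj(cal,[[.468,-.161,.08],[.648,-.247,.08]]))
E
```

```text
2.1 [ 0.50625161 -0.22569368  0.24994043] [-3.14084232e+00 -2.02483932e-04  1.39186640e+00]
[[282.29377148 169.47576541]
 [452.84298292 216.87665101]]
```

View pics/w1.png

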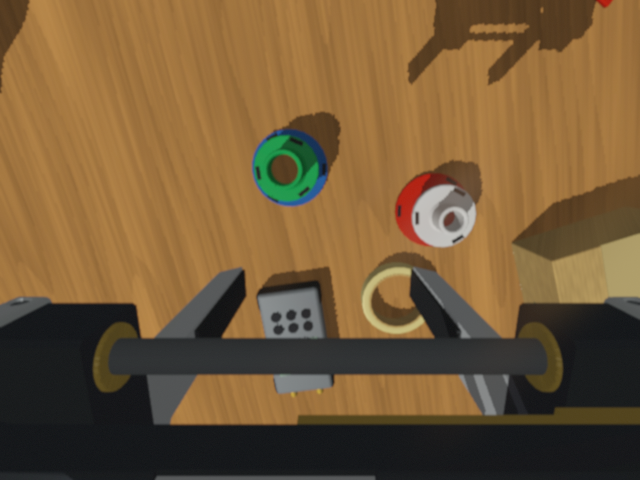

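The wrist view shows the green nozzle centred near (287,169), with a blue crescent under it. The white nozzle is near (443,215) with red showing to its left. Tape is at (397,300) and the meter at (295,335), both clear. I'll measure the flanges by colour.

```bash
cat >> h.py <<'E'
def mask(im,c):
    h,s,v=[a.astype(int) for a in cv2.split(cv2.cvtColor(cv2.GaussianBlur(im,(3,3),0),cv2.COLOR_BGR2HSV))]
    m={'green':(h>45)&(h<85)&(s>110)&(v>40),'blue':(h>100)&(h<130)&(s>110)&(v>40),
       'red':((h<6)|(h>174))&(s>180)&(v>60),'white':(s<45)&(v>110)}[c]
    return m.astype(np.uint8)*255
def blob(im,c,near,r=70):
    m=mask(im,c); k=np.zeros_like(m); cv2.circle(k,tuple(int(x) for x in near),r,255,-1)
    m=cv2.morphologyEx(m&k,cv2.MORPH_OPEN,np.ones((3,3),np.uint8))
    cs=cv2.findContours(m,cv2.RETR_EXTERNAL,cv2.CHAIN_APPROX_NONE)[0]
    return max(cs,key=cv2.contourArea)[:,0,:]
def circ(cal,px,z):
    p=cast(cal,cv2.convexHull(px)[:,0,:],z); c,r=cv2.minEnclosingCircle(p[:,:2].astype(np.float32))
    return np.round(c,4),round(r,4)
E
python3 - <<'E'
from h import *
im=cv2.imread('pics/w1.png'); cal=robot.get_calibration('wrist'); o=robot.get_obs()
for n,uv in (('green',(287,169)),('white',(443,215))):
    c,r=circ(cal,blob(im,n,uv),.048); print(n,c,r,totool(o,[*(c-o['tool_pos'][:2]),.068-o['tool_pos'][2]]))
    # rim of tube, dark bore
    g=(cv2.cvtColor(im,cv2.COLOR_BGR2GRAY))
for n,uv in (('blue',(287,169)),('red',(440,215))):
    print(n,circ(cal,np.vstack([blob(im,n,uv),]),.008))
print(cast(cal,[[285,168],[453,221]],.08))
E
```

```text
green [ 0.4675 -0.1608] 0.0396 [ 57.  -49.5 182.1]
white [ 0.6481 -0.2511] 0.0393 [  0.2 144.2 181.9]
blue (array([ 0.4684, -0.161 ]), 0.0486)
red (array([ 0.6413, -0.2469]), 0.0478)
[[ 0.47128076 -0.16002927  0.08      ]
 [ 0.64787336 -0.2517975   0.08      ]]
```

Call:
{"name": "carry_out", "arguments": {
  "increments": [
    [0, [28.5, -24.8, 0], 0],
    [0, [28.5, -24.7, 0], 0],
    [0, [0, 0, 45], 0],
    [0, [0, 0, 45], 0],
    [0, [0, 0, 45], 0],
    [0, [0, 0, 30], 0],
    [0, [0, 0, 15], 0],
    [0, [0, 0, 0], 0]
  ]
}}

```text
time: 2.95
tool_pos: [0.4653, -0.1599, 0.0672]
ee_rot: [-3.135, -0.002, 1.393]
wrist_force: [0.4, -0.4, -1.1]
width: 0.0941
finger_force: 0.0
```

Call:
{"name": "carry_out", "arguments": {
  "increments": [
    [255, [0, 0, 0], 0],
    [255, [0, 0, 0], 0],
    [255, [0, 0, 0], 0],
    [255, [0, 0, 0], 0],
    [255, [0, 0, 0], 0],
    [255, [0, 0, 0], 0],
    [255, [0, 0, 0], 0]
  ]
}}

```text
time: 3.65
tool_pos: [0.4676, -0.161, 0.0704]
ee_rot: [3.141, 0.0, 1.395]
wrist_force: [-0.9, -0.9, 0.3]
width: 0.0412
finger_force: 0.0
```

Call:
{"name": "carry_out", "arguments": {
  "increments": [
    [255, [0, 0, 0], 0],
    [255, [0, 0, 0], 0]
  ]
}}

```text
time: 3.85
tool_pos: [0.4676, -0.161, 0.0703]
ee_rot: [-3.141, 0.0, 1.395]
wrist_force: [-0.3, -0.1, 0.2]
width: 0.0257
finger_force: 0.0
```

```bash
python3 - <<'E'
from h import *
o=robot.get_obs(); print(o['width'],o['finger_force'],o['tool_pos'],o['wrist_force'])
a=robot.snapshot('wrist'); b=robot.snapshot('scene')[180:380,130:400]
cv2.imwrite('pics/g1.png',np.hstack([cv2.resize(a,(480,360)),cv2.resize(b,(320,360))]))
E
```

```text
0.025718878274587142 0.0 [ 0.46758172 -0.1610033   0.07031317] [-0.29423064 -0.05890591  0.17934669]
```

View pics/g1.png

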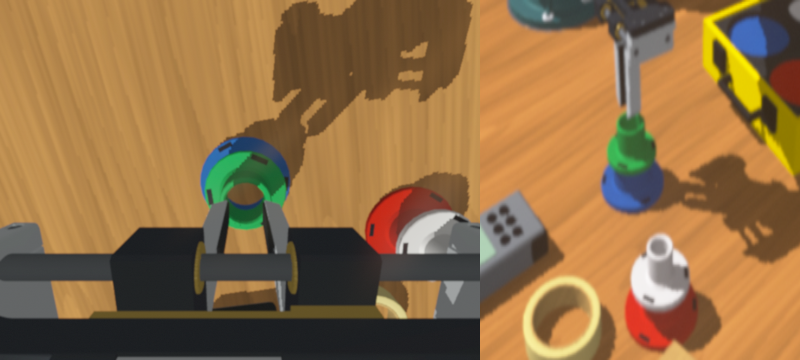

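The fingers closed to 26 mm without touching the tube; the tips appear at or above the tube's upper rim. I'll check by projection.

```bash
python3 - <<'E'
from h import *
a=robot.snapshot('wrist'); W=robot.get_calibration('wrist');b=robot.snapshot('scene');s=robot.snapshot('side')
cv2.imwrite('pics/s2full.png',s); cv2.imwrite('pics/b2full.png',b); cv2.imwrite('pics/w2full.png',a)
o=robot.get_obs();p=o['tool_pos']
P=np.array([p,p-[0,0,.014],[.4684,-.161,.08],[.4684,-.161,.008]])
cols=[(0,255,255),(255,0,255),(255,255,255),(0,165,255)]
outs=[]
for n,im in(('wrist',a),('scene',b),('side',s)):
    uv=proj(robot.get_calibration(n),P); print(n,uv.round(0).tolist())
    for q,c in zip(uv,cols): cv2.circle(im,tuple(int(round(x)) for x in q),2,c,-1)
    x,y=uv[2].astype(int); x=max(70,x);y=max(60,min(y,400)); outs.append(cv2.resize(im[y-60:y+80,x-60:x+60],(266,310),interpolation=cv2.INTER_NEAREST))
cv2.imwrite('pics/g2.png',np.hstack(outs))
E
```

```text
wrist [[327.0, 267.0], [327.0, 261.0], [328.0, 272.0], [328.0, 243.0]]
scene [[257.0, 251.0], [257.0, 258.0], [256.0, 247.0], [258.0, 279.0]]
side [[351.0, 205.0], [351.0, 211.0], [351.0, 201.0], [350.0, 228.0]]
```

View pics/g2.png

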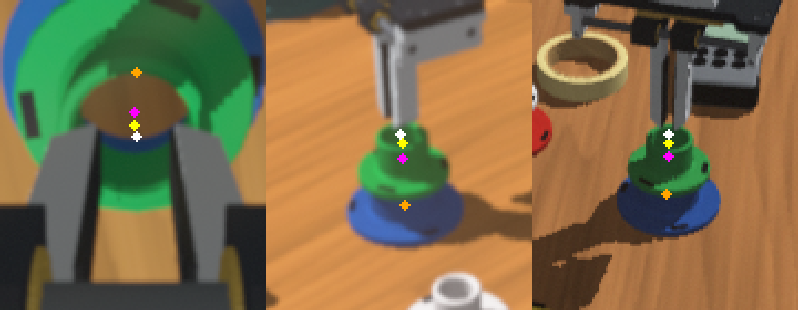

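```bash
python3 - <<'E'
import cv2,numpy as np
b=cv2.imread('pics/b2full.png');s=cv2.imread('pics/s2full.png')
f=lambda i,x,y:cv2.resize(i[y-50:y+50,x-33:x+33],(396,600),interpolation=cv2.INTER_CUBIC)
cv2.imwrite('pics/g3.png',np.hstack([f(b,257,235),f(s,351,195)]))
E
```

```text
(no output)
```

View pics/g3.png

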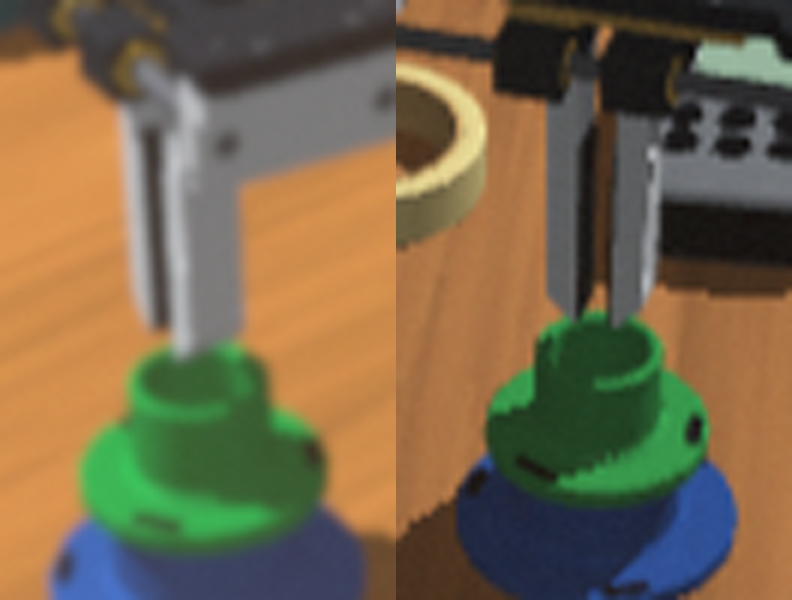

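Both views show the tips hanging above the tube's rim. I'll triangulate each fingertip from the two views.

```bash
python3 - <<'E'
from h import *
def tri(u1,u2):
    A=[]
    for n,u in(('scene',u1),('side',u2)):
        c=robot.get_calibration(n);o=np.array(c['T'])[:3,3];d=cast(c,u,0.)[0]-o;A.append((o,d/np.linalg.norm(d)))
    M=sum(np.eye(3)-np.outer(d,d) for o,d in A);v=sum((np.eye(3)-np.outer(d,d))@o for o,d in A)
    p=np.linalg.solve(M,v);return p.round(4),[round(float(np.linalg.norm(np.cross(p-o,d))),4) for o,d in A]
sc=lambda x,y:(224+x/6,185+y/6); sd=lambda x,y:(318+(x-396)/6,145+y/6)
print(tri(sc(155,328),sd(622,326)),tri(sc(190,355),sd(575,318)))
print(tri(sc(172,341),sd(598,322)))
print('rim',tri(sc(200,380),sd(600,350)))
o=robot.get_obs();print(o['tool_pos'],o['joint_positions'],robot.tcp_to_tips)
E
```

```text
(array([ 0.4557, -0.1623,  0.0885]), [0.0036, 0.0036]) (array([ 0.4729, -0.1635,  0.0884]), [0.0023, 0.0023])
(array([ 0.4644, -0.1629,  0.0885]), [0.0031, 0.0031])
rim (array([ 0.4663, -0.1587,  0.0762]), [0.001, 0.001])
[ 0.46762687 -0.1609922   0.07034522] [-4.46214261e-01  1.28433626e-02  1.66903231e+00 -6.15152478e-05
  1.45973436e+00 -2.70149068e-01] 0.014
```

Call:
{"name": "carry_out", "arguments": {
  "increments": [
    [0, [0, 0, -20], 0],
    [0, [0, 0, -20], 0],
    [0, [0, 0, 0], 0],
    [0, [0, 0, 0], 0],
    [0, [0, 0, 0], 0],
    [0, [0, 0, 0], 0],
    [0, [0, 0, 0], 0],
    [0, [0, 0, 0], 0]
  ]
}}

```text
time: 4.9
tool_pos: [0.4673, -0.1609, 0.1098]
ee_rot: [-3.141, -0.0, 1.395]
wrist_force: [0.2, -0.4, 0.5]
width: 0.0664
finger_force: 0.0
```

```bash
python3 - <<'E'
from h import *
o=robot.get_obs();print(o['width'],o['tool_pos'])
p=o['tool_pos']
b=robot.snapshot('scene');s=robot.snapshot('side');w=robot.snapshot('wrist');cv2.imwrite('pics/w3full.png',w)
P=[p,p-[0,0,.014],p+[0,0,.018]]
for n,i in(('scene',b),('side',s)):
    for q,c in zip(proj(robot.get_calibration(n),P),[(0,255,255),(255,0,255),(255,255,255)]): cv2.circle(i,tuple(int(round(x)) for x in q),1,c,-1)
f=lambda i,x,y:cv2.resize(i[y-50:y+50,x-33:x+33],(396,600),interpolation=cv2.INTER_CUBIC)
cv2.imwrite('pics/g4.png',np.hstack([f(b,257,230),f(s,351,180)]))
E
```

```text
0.06641285984246378 [ 0.46731824 -0.1608732   0.10976192]
```

View pics/g4.png

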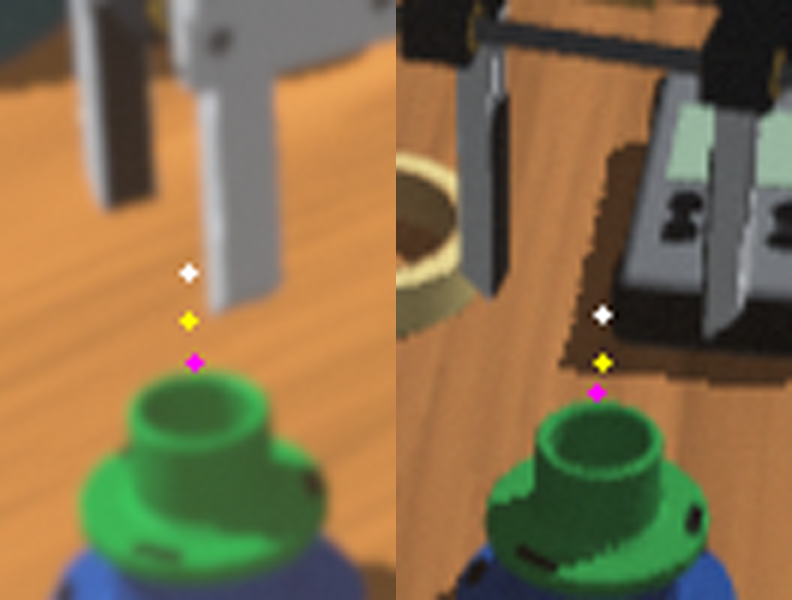

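At both openings the tips stand about 18 mm behind the reported TCP, not 14 mm ahead of it. Earlier they closed above the rim without touching anything. I'll use that offset: descend with the tips aimed at about 0.056 m and check the force.

Call:
{"name": "carry_out", "arguments": {
  "increments": [
    [0, [0, 0, 0], 0],
    [0, [0, 0, 0], 0],
    [0, [0, 0, 20], 0],
    [0, [0, 0, 20], 0],
    [0, [0, 0, 14], 0],
    [0, [0, 0, 10], 0],
    [0, [0, 0, 6], 0],
    [0, [0, 0, 0], 0]
  ]
}}

```text
time: 5.85
tool_pos: [0.4673, -0.1608, 0.0397]
ee_rot: [-3.14, -0.0, 1.395]
wrist_force: [-1.1, 0.7, -0.1]
width: 0.0938
finger_force: 0.0
```

Call:
{"name": "carry_out", "arguments": {
  "increments": [
    [255, [0, 0, 0], 0],
    [255, [0, 0, 0], 0],
    [255, [0, 0, 0], 0],
    [255, [0, 0, 0], 0],
    [255, [0, 0, 0], 0],
    [255, [0, 0, 0], 0],
    [255, [0, 0, 0], 0],
    [255, [0, 0, 0], 0]
  ]
}}

```text
time: 6.65
tool_pos: [0.4676, -0.161, 0.0404]
ee_rot: [-3.142, 0.0, 1.395]
wrist_force: [-0.5, 0.4, 1.4]
width: 0.0426
finger_force: 30.0
```

Call:
{"name": "carry_out", "arguments": {
  "increments": [
    [255, [0, 0, -10], 0],
    [255, [0, 0, -25], 0],
    [255, [0, 0, -45], 0],
    [255, [20, 0, -40], 0],
    [255, [40, 0, -30], 0],
    [255, [40, 0, -30], 0],
    [255, [40, 0, -20], 0],
    [255, [40, 0, -10], 0]
  ]
}}

```text
time: 7.45
tool_pos: [0.5001, 0.0176, 0.2539]
ee_rot: [3.136, -0.0, 1.394]
wrist_force: [0.5, 0.6, -1.7]
width: 0.0428
finger_force: 30.0
```

Call:
{"name": "carry_out", "arguments": {
  "increments": [
    [255, [40, -4, 0], 0],
    [255, [0, 0, 0], 0],
    [255, [0, 0, 0], 0]
  ]
}}

```text
time: 7.75
tool_pos: [0.502, 0.0569, 0.2506]
ee_rot: [3.142, 0.001, 1.397]
wrist_force: [0.7, -0.8, -1.4]
width: 0.0423
finger_force: 30.0
```

```bash
python3 - <<'E'
from h import *
o=robot.get_obs();print(o['time'],o['width'],o['tool_pos'],o['finger_force'])
cal=robot.get_calibration('wrist');im=robot.snapshot('wrist');cv2.imwrite('pics/w4.png',im)
import pickle;pickle.dump(cal,open('w4.pkl','wb'))
print({n:proj(cal,p).round(0).tolist() for n,p in dict(red=[.572,.132,.052],blue=[.445,.156,.052],green=[.595,.257,.052],white=[.47,.282,.052]).items()})
E
```

```text
7.75 0.042302502068577955 [0.50202602 0.05685056 0.25056324] 29.999485351145267
{'red': [[375.0, 143.0]], 'blue': [[264.0, 141.0]], 'green': [[380.0, 20.0]], 'white': [[261.0, 16.0]]}
```

View pics/w4.png

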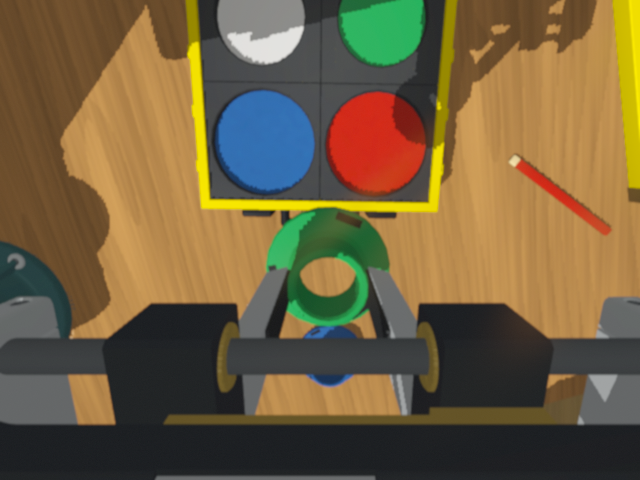

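The wrist view shows the whole blue pocket (265,141) and red pocket (377,142). White (261,17) and green (382,20) are cut off at the top of the picture. The green nozzle is held level between the fingers.

```bash
python3 - <<'E'
from h import *
import pickle
cal=pickle.load(open('w4.pkl','rb'));im=cv2.imread('pics/w4.png')
c={}
for n,uv in(('blue',(265,141)),('red',(377,142))):
    c[n],r=circ(cal,blob(im,n,uv,62),.052);print(n,c[n],r)
d=c['red']-c['blue'];print('pitch',np.linalg.norm(d));u=d/np.linalg.norm(d);v=np.array([-u[1],u[0]])
for n in('blue','red'): print('white' if n=='blue' else 'green',c[n]+.128*v)
print('yaw',np.arctan2(u[1],u[0]))
# check from side
S=robot.get_calibration('side');s=cv2.imread('pics/side0.png')
for n,uv,r in(('blue',(347,332),50),('red',(274,314),50),('green',(244,374),45),('white',(322,397),45)): print('side',n,circ(S,blob(s,n,uv,r),.052))
print('seam',cast(cal,[[320.5,82],[320.5,200]],.062))
E
```

```text
blue [0.4451 0.1538] 0.0587
red [0.5726 0.1296] 0.0579
pitch 0.12977630754494443
white [0.46896876 0.27955485]
green [0.59646876 0.25535485]
yaw -0.18757269308279562
side blue (array([0.4447, 0.1544]), 0.0574)
side red (array([0.5718, 0.1293]), 0.0565)
side green (array([0.5971, 0.2552]), 0.0463)
side white (array([0.4623, 0.3138]), 0.0264)
seam [[0.52105039 0.20517909 0.062     ]
 [0.49830651 0.07881027 0.062     ]]
```

Call:
{"name": "carry_out", "arguments": {
  "increments": [
    [255, [42, 12, 0], 0],
    [255, [42, 12, 0], 0],
    [255, [42, 12, 0], 0],
    [255, [42, 12, 0], 0],
    [255, [42, 11, 0], 0],
    [255, [2, 0, 30], 0],
    [255, [0, 0, 45], 0],
    [255, [0, 0, 45], 0]
  ]
}}

```text
time: 8.6
tool_pos: [0.5987, 0.2532, 0.1293]
ee_rot: [3.14, -0.0, 1.393]
wrist_force: [1.2, 0.2, -1.1]
width: 0.0429
finger_force: 30.0
```

Call:
{"name": "carry_out", "arguments": {
  "increments": [
    [255, [0, 0, 35], 0],
    [255, [0, 0, 15], 0],
    [255, [0, 0, 8], 0],
    [255, [0, 0, 6], 0],
    [255, [0, 0, 6], 0],
    [255, [0, 0, 5], 0],
    [255, [0, 0, 0], 0],
    [255, [0, 0, 0], 0]
  ]
}}

```text
time: 9.4
tool_pos: [0.5978, 0.2549, 0.0561]
ee_rot: [3.141, -0.0, 1.395]
wrist_force: [0.3, 0.1, -0.9]
width: 0.0425
finger_force: 30.0
```

Call:
{"name": "carry_out", "arguments": {
  "increments": [
    [255, [0, 0, 1.5], 0],
    [255, [0, 0, 1], 0],
    [255, [0, 0, 0.5], 0],
    [255, [0, 0, 0], 0]
  ]
}}

```text
time: 9.8
tool_pos: [0.5975, 0.2547, 0.0525]
ee_rot: [3.141, -0.0, 1.395]
wrist_force: [0.3, 1.6, 0.5]
width: 0.0428
finger_force: 30.0
```

Call:
{"name": "carry_out", "arguments": {
  "increments": [
    [0, [0, 0, 0], 0],
    [0, [0, 0, 0], 0],
    [0, [0, 0, 0], 0],
    [0, [0, 0, 0], 0],
    [0, [0, 0, 0], 0],
    [0, [0, 0, 0], 0],
    [0, [0, 0, -10], 0],
    [0, [0, 0, -30], 0]
  ]
}}

```text
time: 10.6
tool_pos: [0.595, 0.2538, 0.0891]
ee_rot: [-3.135, 0.004, 1.395]
wrist_force: [0.3, 0.2, -0.0]
width: 0.094
finger_force: 0.0
```

Call:
{"name": "carry_out", "arguments": {
  "increments": [
    [0, [0, 0, -45], 0],
    [0, [0, 0, -45], 0],
    [0, [-45, 0, -40], 0],
    [0, [-50, 0, -27], 0],
    [0, [-50, 0, 0], 0],
    [0, [-50, 0, 0], 0],
    [0, [0, 0, 0], 0],
    [0, [0, 0, 0], 0]
  ]
}}

```text
time: 11.4
tool_pos: [0.5657, 0.0752, 0.2405]
ee_rot: [3.14, -0.001, 1.392]
wrist_force: [-0.1, 0.1, 0.1]
width: 0.0938
finger_force: 0.0
```

```bash
python3 - <<'E'
from h import *
o=robot.get_obs();print(o['time'],o['width'],o['tool_pos'])
W=np.array([.6481,-.2511]);p=o['tool_pos'];print(totool(o,[*(W-p[:2]),0]))
cal=robot.get_calibration('wrist');im=robot.snapshot('wrist')
uv=proj(cal,[.597,.2553,.06])[0];print(uv);print('green',circ(cal,blob(im,'green',uv,60),.06))
cv2.imwrite('pics/w5.png',im)
E
```

```text
11.4 0.09379770247885665 [0.56572773 0.0752358  0.24047364]
[-3.065e+02  1.390e+02 -1.000e-01]
[325.50940685  45.89917556]
green (array([0.5961, 0.2543]), 0.0466)
```

View pics/w5.png

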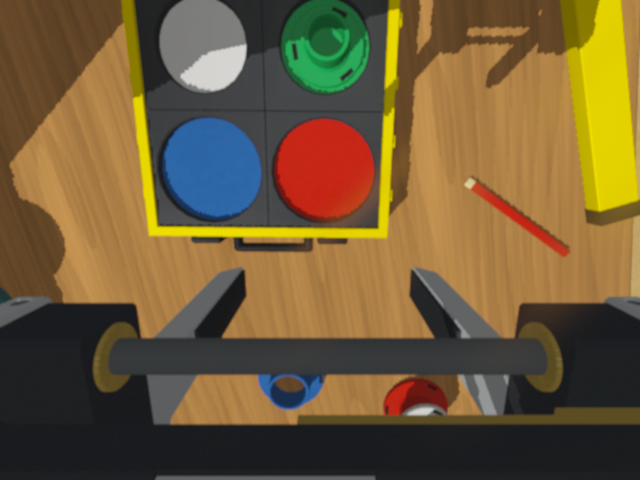

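The green nozzle sits flat in the green pocket at (325,45). White is next.

Call:
{"name": "carry_out", "arguments": {
  "increments": [
    [0, [-44, 20, 0], 0],
    [0, [-44, 20, 0], 0],
    [0, [-44, 20, 0], 0],
    [0, [-44, 20, 0], 0],
    [0, [-44, 20, 0], 0],
    [0, [-44, 20, 0], 0],
    [0, [-42.5, 19, 0], 0],
    [0, [0, 0, 0], 0]
  ]
}}

```text
time: 12.25
tool_pos: [0.6497, -0.2542, 0.2355]
ee_rot: [-3.138, 0.001, 1.39]
wrist_force: [-0.5, 0.3, -1.2]
width: 0.0939
finger_force: 0.0
```

```bash
python3 - <<'E'
from h import *
o=robot.get_obs();W=np.array([.6481,-.2511]);p=o['tool_pos'];print(p,totool(o,[*(W-p[:2]),.0405-p[2]]))
E
```

```text
[ 0.64969633 -0.25415057  0.23549669] [  2.9  -1.4 195. ]
```

Call:
{"name": "carry_out", "arguments": {
  "increments": [
    [0, [0, 0, 40], 0],
    [0, [0, 0, 40], 0],
    [0, [0, 0, 40], 0],
    [0, [0, 0, 20], 0],
    [0, [0, 0, 0], 0],
    [0, [0, 0, 0], 0]
  ]
}}

```text
time: 12.85
tool_pos: [0.6498, -0.2482, 0.0998]
ee_rot: [3.141, -0.0, 1.397]
wrist_force: [-0.6, -0.1, 0.6]
width: 0.0935
finger_force: 0.0
```

Call:
{"name": "carry_out", "arguments": {
  "increments": [
    [0, [-3, -1, 20], 0],
    [0, [0, 0, 20], 0],
    [0, [0, 0, 12], 0],
    [0, [0, 0, 7], 0],
    [0, [0, 0, 0], 0],
    [255, [0, 0, 0], 0],
    [255, [0, 0, 0], 0],
    [255, [0, 0, 0], 0]
  ]
}}

```text
time: 13.65
tool_pos: [0.648, -0.2531, 0.0416]
ee_rot: [3.14, 0.001, 1.395]
wrist_force: [0.3, -0.0, -0.1]
width: 0.0735
finger_force: 0.0
```

Call:
{"name": "carry_out", "arguments": {
  "increments": [
    [255, [0, 0, 0], 0],
    [255, [0, 0, 0], 0],
    [255, [0, 0, 0], 0],
    [255, [0, 0, 0], 0],
    [255, [0, 0, 0], 0],
    [255, [0, 0, 0], 0],
    [255, [0, 0, 0], 0]
  ]
}}

```text
time: 14.35
tool_pos: [0.6474, -0.2528, 0.0404]
ee_rot: [3.141, 0.0, 1.395]
wrist_force: [-0.0, 0.5, 0.4]
width: 0.0331
finger_force: 30.0
```

Call:
{"name": "carry_out", "arguments": {
  "increments": [
    [255, [0, 0, -10], 0],
    [255, [0, 0, -25], 0],
    [255, [0, 0, -45], 0],
    [255, [0, 0, -45], 0],
    [255, [0, 0, -45], 0],
    [255, [20, -11, -30], 0],
    [255, [41, -22, 0], 0],
    [255, [41, -22, 0], 0]
  ]
}}

```text
time: 15.15
tool_pos: [0.6113, -0.1424, 0.2429]
ee_rot: [3.137, 0.0, 1.393]
wrist_force: [1.1, -0.4, -1.2]
width: 0.0335
finger_force: 30.0
```

Call:
{"name": "carry_out", "arguments": {
  "increments": [
    [255, [41, -22, 0], 0],
    [255, [41, -22, 0], 0],
    [255, [41, -22, 0], 0],
    [255, [41, -23, 0], 0],
    [255, [41, -23, 0], 0],
    [255, [41, -23, 0], 0],
    [255, [41, -23, 0], 0],
    [255, [41, -23, 0], 0]
  ]
}}

```text
time: 15.95
tool_pos: [0.4893, 0.2135, 0.2413]
ee_rot: [3.14, -0.001, 1.395]
wrist_force: [1.1, -0.4, -0.9]
width: 0.0332
finger_force: 30.0
```

Call:
{"name": "carry_out", "arguments": {
  "increments": [
    [255, [41, -23, 0], 0],
    [255, [22, -10, 0], 0],
    [255, [0, 0, 0], 0],
    [255, [0, 0, 0], 0]
  ]
}}

```text
time: 16.35
tool_pos: [0.4687, 0.2797, 0.2408]
ee_rot: [3.141, 0.001, 1.396]
wrist_force: [0.6, -0.5, -1.6]
width: 0.033
finger_force: 30.0
```

Call:
{"name": "carry_out", "arguments": {
  "increments": [
    [255, [-1, 0, 45], 0],
    [255, [0, 0, 45], 0],
    [255, [0, 0, 45], 0],
    [255, [0, 0, 25], 0],
    [255, [0, 0, 10], 0],
    [255, [0, 0, 8], 0],
    [255, [0, 0, 5], 0],
    [255, [0, 0, 0], 0]
  ]
}}

```text
time: 17.15
tool_pos: [0.4695, 0.2787, 0.0583]
ee_rot: [3.14, -0.001, 1.394]
wrist_force: [0.3, -0.5, -0.6]
width: 0.0333
finger_force: 30.0
```

Call:
{"name": "carry_out", "arguments": {
  "increments": [
    [255, [0, 0, 2], 0],
    [255, [0, 0, 0], 0],
    [255, [0, 0, 0], 0]
  ]
}}

```text
time: 17.45
tool_pos: [0.4691, 0.279, 0.0561]
ee_rot: [3.14, -0.001, 1.395]
wrist_force: [0.9, 0.2, 0.1]
width: 0.0332
finger_force: 30.0
```

Call:
{"name": "carry_out", "arguments": {
  "increments": [
    [255, [0, 0, 1.5], 0],
    [255, [0, 0, 1.5], 0],
    [255, [0, 0, 0.5], 0],
    [255, [0, 0, 0], 0]
  ]
}}

```text
time: 17.85
tool_pos: [0.4688, 0.2789, 0.0522]
ee_rot: [3.141, -0.0, 1.395]
wrist_force: [-0.9, -0.1, 2.2]
width: 0.0333
finger_force: 30.0
```

Call:
{"name": "carry_out", "arguments": {
  "increments": [
    [0, [0, 0, 0], 0],
    [0, [0, 0, 0], 0],
    [0, [0, 0, 0], 0],
    [0, [0, 0, 0], 0],
    [0, [0, 0, 0], 0],
    [0, [0, 0, 0], 0],
    [0, [0, 0, -10], 0],
    [0, [0, 0, -30], 0]
  ]
}}

```text
time: 18.65
tool_pos: [0.4663, 0.2776, 0.0893]
ee_rot: [-3.136, 0.004, 1.395]
wrist_force: [0.3, 0.8, 0.1]
width: 0.0924
finger_force: 0.0
```

Call:
{"name": "carry_out", "arguments": {
  "increments": [
    [0, [0, 0, -45], 0],
    [0, [0, 0, -45], 0],
    [0, [-25, 6, -40], 0],
    [0, [-45, 12, -25], 0],
    [0, [-45, 12, 0], 0],
    [0, [-45, 12, 0], 0],
    [0, [-45, 12, 0], 0],
    [0, [-45, 12, 0], 0]
  ]
}}

```text
time: 19.45
tool_pos: [0.4896, 0.0218, 0.2467]
ee_rot: [3.14, -0.0, 1.395]
wrist_force: [1.1, -0.6, 0.5]
width: 0.0941
finger_force: 0.0
```

Call:
{"name": "carry_out", "arguments": {
  "increments": [
    [0, [-45, 12, 0], 0],
    [0, [-45, 12, 0], 0],
    [0, [-45, 12, 0], 0],
    [0, [-45, 12, 0], 0],
    [0, [-45, 12, 0], 0],
    [0, [0, 0, 0], 0],
    [0, [0, 0, 0], 0]
  ]
}}

```text
time: 20.15
tool_pos: [0.5091, -0.2091, 0.2458]
ee_rot: [-3.141, -0.001, 1.393]
wrist_force: [0.7, 0.0, 0.5]
width: 0.0943
finger_force: 0.0
```

```bash
python3 - <<'E'
from h import *
o=robot.get_obs();p=o['tool_pos'];print(o['time'],p)
cal=robot.get_calibration('wrist');im=robot.snapshot('wrist')
for n,q in(('blue',[.4684,-.161,.008]),('red',[.641,-.247,.008])):
    c,r=circ(cal,blob(im,n,proj(cal,q)[0],70),.008);print(n,c,r,totool(o,[*(c-p[:2]),0]))
s=robot.snapshot('side');v=robot.snapshot('scene')
cv2.imwrite('pics/w6.png',np.hstack([cv2.resize(im,(400,300)),s[250:475,180:480][:,:300]]) if 0 else np.hstack([cv2.resize(im,(400,300)),cv2.resize(s[260:440,180:420],(400,300))]))
E
```

```text
20.15 [ 0.50911853 -0.20910412  0.24575738]
blue [ 0.468 -0.161] 0.0488 [ 40.1 -49.    0. ]
red [ 0.6454 -0.2485] 0.0489 [-14.6 141.1  -0. ]
```

View pics/w6.png

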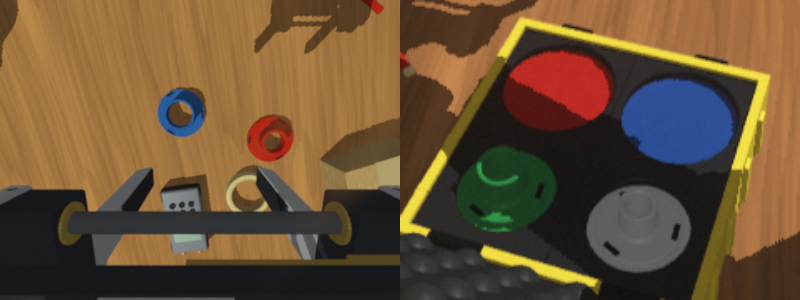

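White and green sit flat in their own pockets. Blue is at (0.468,-0.161) and red at (0.645,-0.249). Blue next.

Call:
{"name": "carry_out", "arguments": {
  "increments": [
    [0, [20, -24.5, 0], 0],
    [0, [20, -24.5, 0], 0],
    [0, [0, 0, 45], 0],
    [0, [0, 0, 45], 0],
    [0, [0, 0, 45], 0],
    [0, [0, 0, 35], 0],
    [0, [0, 0, 0], 0],
    [0, [0, 0, 0], 0]
  ]
}}

```text
time: 21.1
tool_pos: [0.4684, -0.1595, 0.0764]
ee_rot: [3.141, 0.0, 1.397]
wrist_force: [0.2, -0.8, 0.4]
width: 0.0942
finger_force: 0.0
```

Call:
{"name": "carry_out", "arguments": {
  "increments": [
    [0, [-1.5, 0, 30], 0],
    [0, [0, 0, 22], 0],
    [0, [0, 0, 12], 0],
    [0, [0, 0, 8], 0],
    [0, [0, 0, 0], 0],
    [255, [0, 0, 0], 0],
    [255, [0, 0, 0], 0],
    [255, [0, 0, 0], 0]
  ]
}}

```text
time: 21.9
tool_pos: [0.4685, -0.1623, 0.0045]
ee_rot: [3.14, 0.001, 1.395]
wrist_force: [-0.5, -0.9, 0.2]
width: 0.0729
finger_force: 0.0
```

Call:
{"name": "carry_out", "arguments": {
  "increments": [
    [255, [0, 0, 0], 0],
    [255, [0, 0, 0], 0],
    [255, [0, 0, 0], 0],
    [255, [0, 0, 0], 0]
  ]
}}

```text
time: 22.3
tool_pos: [0.4676, -0.162, 0.0039]
ee_rot: [-3.141, 0.0, 1.395]
wrist_force: [-1.2, 0.1, 3.5]
width: 0.0595
finger_force: 30.0
```

Call:
{"name": "carry_out", "arguments": {
  "increments": [
    [255, [0, 0, -10], 0],
    [255, [0, 0, -25], 0],
    [255, [0, 0, -45], 0],
    [255, [0, 0, -45], 0],
    [255, [26, -8, -30], 0],
    [255, [40, -10, -10], 0],
    [255, [40, -10, 0], 0],
    [255, [40, -10, 0], 0]
  ]
}}

```text
time: 23.1
tool_pos: [0.4561, -0.0103, 0.1694]
ee_rot: [3.139, -0.0, 1.394]
wrist_force: [-0.6, 0.3, -2.5]
width: 0.0594
finger_force: 30.0
```

Call:
{"name": "carry_out", "arguments": {
  "increments": [
    [255, [40, -10, 0], 0],
    [255, [40, -10, 0], 0],
    [255, [40, -10, 0], 0],
    [255, [40, -10, 0], 0],
    [255, [0, 0, 0], 0],
    [255, [0, 0, 0], 0]
  ]
}}

```text
time: 23.7
tool_pos: [0.4443, 0.1536, 0.1682]
ee_rot: [-3.141, 0.001, 1.397]
wrist_force: [-0.1, -0.5, -1.7]
width: 0.0596
finger_force: 30.0
```

Call:
{"name": "carry_out", "arguments": {
  "increments": [
    [255, [0, 0, 40], 0],
    [255, [0, 0, 35], 0],
    [255, [0, 0, 15], 0],
    [255, [0, 0, 8], 0],
    [255, [0, 0, 6], 0],
    [255, [0, 0, 4], 0],
    [255, [0, 0, 0], 0],
    [255, [0, 0, 0], 0]
  ]
}}

```text
time: 24.5
tool_pos: [0.4454, 0.153, 0.0615]
ee_rot: [3.14, -0.001, 1.395]
wrist_force: [-0.3, 0.2, -1.7]
width: 0.0592
finger_force: 30.0
```

Call:
{"name": "carry_out", "arguments": {
  "increments": [
    [255, [0, 0, 1.5], 0],
    [255, [0, 0, 1.5], 0],
    [255, [0, 0, 1], 0],
    [255, [0, 0, 0], 0]
  ]
}}

```text
time: 24.9
tool_pos: [0.4445, 0.153, 0.0563]
ee_rot: [-3.141, 0.0, 1.395]
wrist_force: [-0.1, -0.2, -2.0]
width: 0.059
finger_force: 30.0
```

Call:
{"name": "carry_out", "arguments": {
  "increments": [
    [255, [0, 0, 0.7], 0],
    [255, [0, 0, 0], 0]
  ]
}}

```text
time: 25.1
tool_pos: [0.4447, 0.153, 0.056]
ee_rot: [3.141, -0.0, 1.395]
wrist_force: [-1.1, -0.7, -0.7]
width: 0.0592
finger_force: 30.0
```

Call:
{"name": "carry_out", "arguments": {
  "increments": [
    [0, [0, 0, 0], 0],
    [0, [0, 0, 0], 0],
    [0, [0, 0, 0], 0],
    [0, [0, 0, 0], 0],
    [0, [0, 0, 0], 0],
    [0, [0, 0, -10], 0],
    [0, [0, 0, -30], 0],
    [0, [0, 0, -45], 0]
  ]
}}

```text
time: 25.9
tool_pos: [0.4425, 0.1525, 0.1395]
ee_rot: [-3.136, 0.002, 1.395]
wrist_force: [0.4, 0.2, 0.5]
width: 0.0939
finger_force: 0.0
```

Call:
{"name": "carry_out", "arguments": {
  "increments": [
    [0, [0, 0, -45], 0],
    [0, [-40, 30, 0], 0],
    [0, [-40, 30, 0], 0],
    [0, [-40, 30, 0], 0],
    [0, [-40, 30, 0], 0],
    [0, [-40, 30, 0], 0],
    [0, [-40, 30, 0], 0],
    [0, [-40, 30, 0], 0]
  ]
}}

```text
time: 26.7
tool_pos: [0.6031, -0.1615, 0.1868]
ee_rot: [3.14, 0.0, 1.395]
wrist_force: [-0.6, 0.2, 0.3]
width: 0.094
finger_force: 0.0
```

Call:
{"name": "carry_out", "arguments": {
  "increments": [
    [0, [-40, 30, 0], 0],
    [0, [-40, 28, 0], 0],
    [0, [0, 0, 45], 0],
    [0, [0, 0, 45], 0],
    [0, [0, 0, 20], 0],
    [0, [0, 0, 0], 0],
    [0, [0, 0, 0], 0]
  ]
}}

```text
time: 27.4
tool_pos: [0.6458, -0.2486, 0.0768]
ee_rot: [3.141, 0.0, 1.395]
wrist_force: [1.4, -0.2, 0.9]
width: 0.0942
finger_force: 0.0
```

```bash
python3 - <<'E'
from h import *
S=robot.get_calibration('side');C=robot.get_calibration('scene')
print(cast(S,[[237,180],[172,178]],0),cast(S,[[240,153],[168,150]],.07),cast(C,[[297,373],[390,432]],.07))
E
```

```text
[[ 7.56888240e-01 -3.18129798e-01  1.11022302e-16]
 [ 9.16936504e-01 -3.08647135e-01  0.00000000e+00]] [[ 0.74429464 -0.3297855   0.07      ]
 [ 0.91800798 -0.32390458  0.07      ]] [[ 0.74778055 -0.30591887  0.07      ]
 [ 0.90107168 -0.28622986  0.07      ]]
```

Call:
{"name": "carry_out", "arguments": {
  "increments": [
    [0, [0, 0, 30], 0],
    [0, [0, 0, 22], 0],
    [0, [0, 0, 12], 0],
    [0, [0, 0, 8.5], 0],
    [0, [0, 0, 0], 0],
    [255, [0, 0, 0], 0],
    [255, [0, 0, 0], 0],
    [255, [0, 0, 0], 0]
  ]
}}

```text
time: 28.2
tool_pos: [0.6462, -0.2488, 0.0047]
ee_rot: [3.139, 0.001, 1.395]
wrist_force: [-0.6, -0.6, 0.1]
width: 0.0735
finger_force: 0.0
```

Call:
{"name": "carry_out", "arguments": {
  "increments": [
    [255, [0, 0, 0], 0],
    [255, [0, 0, 0], 0],
    [255, [0, 0, 0], 0],
    [255, [0, 0, 0], 0],
    [255, [0, 0, 0], 0]
  ]
}}

```text
time: 28.7
tool_pos: [0.6456, -0.2485, 0.0036]
ee_rot: [3.141, 0.0, 1.395]
wrist_force: [0.3, -0.5, 1.0]
width: 0.0531
finger_force: 30.0
```

Call:
{"name": "carry_out", "arguments": {
  "increments": [
    [255, [0, 0, -10], 0],
    [255, [0, 0, -25], 0],
    [255, [0, 0, -45], 0],
    [255, [0, 0, -45], 0],
    [255, [0, 0, -40], 0],
    [255, [40, -15, 0], 0],
    [255, [40, -15, 0], 0],
    [255, [40, -15, 0], 0]
  ]
}}

```text
time: 29.5
tool_pos: [0.6215, -0.1214, 0.1687]
ee_rot: [3.141, -0.0, 1.393]
wrist_force: [0.3, 0.3, -1.2]
width: 0.0537
finger_force: 30.0
```

Call:
{"name": "carry_out", "arguments": {
  "increments": [
    [255, [40, -15, 0], 0],
    [255, [40, -15, 0], 0],
    [255, [40, -16, 0], 0],
    [255, [40, -16, 0], 0],
    [255, [40, -16, 0], 0],
    [255, [39, -16, 0], 0],
    [255, [0, 0, 0], 0],
    [255, [0, 0, 0], 0]
  ]
}}

```text
time: 30.3
tool_pos: [0.5709, 0.1301, 0.1683]
ee_rot: [-3.141, 0.001, 1.397]
wrist_force: [-0.1, -0.1, -1.7]
width: 0.0536
finger_force: 30.0
```

Call:
{"name": "carry_out", "arguments": {
  "increments": [
    [255, [0, 1, 40], 0],
    [255, [0, 0, 35], 0],
    [255, [0, 0, 15], 0],
    [255, [0, 0, 8], 0],
    [255, [0, 0, 6], 0],
    [255, [0, 0, 4], 0],
    [255, [0, 0, 0], 0],
    [255, [0, 0, 0], 0]
  ]
}}

```text
time: 31.1
tool_pos: [0.5733, 0.1293, 0.0616]
ee_rot: [3.139, -0.001, 1.395]
wrist_force: [-0.3, 0.6, -1.5]
width: 0.0537
finger_force: 30.0
```

Call:
{"name": "carry_out", "arguments": {
  "increments": [
    [255, [0, 0, 1.5], 0],
    [255, [0, 0, 1.5], 0],
    [255, [0, 0, 1.2], 0],
    [255, [0, 0, 0.5], 0],
    [255, [0, 0, 0], 0]
  ]
}}

```text
time: 31.6
tool_pos: [0.5724, 0.1292, 0.0556]
ee_rot: [3.142, 0.0, 1.395]
wrist_force: [0.2, -0.3, -0.7]
width: 0.0536
finger_force: 30.0
```

Touching down (weight partly off). Release, retreat, check.

Call:
{"name": "carry_out", "arguments": {
  "increments": [
    [0, [0, 0, 0], 0],
    [0, [0, 0, 0], 0],
    [0, [0, 0, 0], 0],
    [0, [0, 0, 0], 0],
    [0, [0, 0, 0], 0],
    [0, [0, 0, -10], 0],
    [0, [0, 0, -30], 0],
    [0, [0, 0, -45], 0]
  ]
}}

```text
time: 32.4
tool_pos: [0.5703, 0.1289, 0.1388]
ee_rot: [-3.135, 0.002, 1.395]
wrist_force: [1.1, 0.0, -0.3]
width: 0.0939
finger_force: 0.0
```

Call:
{"name": "carry_out", "arguments": {
  "increments": [
    [0, [0, 0, -45], 0],
    [0, [-20, 0, -45], 0],
    [0, [-40, 0, -20], 0],
    [0, [-45, 0, 0], 0],
    [0, [-25, 0, 0], 0],
    [0, [0, 0, 0], 0],
    [0, [0, 0, 0], 0]
  ]
}}

```text
time: 33.1
tool_pos: [0.5497, 0.0012, 0.2513]
ee_rot: [3.141, -0.001, 1.394]
wrist_force: [0.5, -0.1, 0.0]
width: 0.0941
finger_force: 0.0
```

```bash
python3 - <<'E'
from h import *
im=robot.snapshot('wrist');s=robot.snapshot('side')
cv2.imwrite('pics/end.png',np.hstack([cv2.resize(im,(400,300)),cv2.resize(s[120:420,120:520],(400,300))]))
E
```

```text
(no output)
```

View pics/end.png

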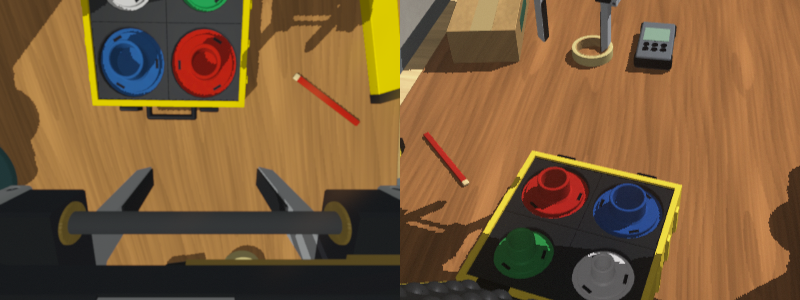

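All four nozzles lie flat in their own pockets; the meter and tape have not moved.

```bash
python3 -c "
from bench import robot
print(robot.close_job())"
```

```text
the job is handed in; nothing more can be done
None
```

I took both stacks apart and lowered all four nozzles, flange down, into the pockets of their own colour, with the meter and tape left untouched; the job was handed in at about 33 s of the 109 s limit, and no verdict has been reported.

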